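# Release the walnut blank from its hold-down jig

## Task

Two plywood jigs each clamp a wooden blank under a hinged bar. Lift the bar that holds the dark walnut blank by its red handle, leave it standing up, then slide the walnut blank out from beneath it (do not lift it off the jig) and leave it lying straight and wholly on that jig's green pad. Leave the bar over the pale blank down.

Things in the scene. Friction and masses are not known exactly. Their poses are not given: they have to be found in the camera images.
- jig: Fixed plywood jig of the walnut blank, board 270x160x18 mm. Origin under it on the bench; x from green pad to end stop, y to the hinge side, z up. In its frame (mm): board top z 18, x -140 to 130; flush green pad x -130 to 40, y +-45; side guides x 55-100, inner faces y +-24, top z 38; stop x 106, top z 32; steel hinge cheeks x 47-93, y 42-68, top z 64; hinge axis along x at y 55, z 52
- bar_grip (a point): On the axis of the red handle rod (16 mm thick, level, along jig x), 30 mm past the +x edge of the aluminium bar (jig x 55-85, 16 thick). Bar down: at jig x 115, y -65, z 82, clear below. Swings up and over to jig +y, radius 124 about the hinge, 0 to 109 deg; starts at 0-3 deg. 3 N lifts it, friction holds it anywhere. The rod can turn in the fingers, which may point down. Axes turn with the bar
- blank_mid (a point): Centre (half-way up) of the dark walnut blank, 130 (x) x 40 (y) x 32 mm high, 0.1 kg, axes as the jig's. Starts near x 35, y 0, z 34 of the jig's frame, lying on its board. A groove across its top (40 wide, 8 deep, x +15 to +55 from the centre) takes the bar, which locks it until lifted. Its front part (x -65 to -5 from the centre) is free at both sides, to grasp across the 40 mm
- other_bar_grip (a point): The same point of the red handle rod on the bar of the other, identical jig, which clamps the pale maple blank. This bar stays down
There are look-alikes about, which are no part of the job. There is more than one size of the part that bears blank_mid; the job needs the largest.

How it is judged (in metres and radians):
On the way:
1. the bar over the walnut blank is lifted by at least about 50 degrees while the blank still lies in its place (within 20 mm) (y of bar_grip in the frame of jig above 0 m and distance of blank_mid from where it was at the start of the episode below 0.02 m), for 0.2 s.
At the end, for the whole second after the job is handed in: The walnut blank's bar is up by 50 degrees or more; that blank lies flat on its jig, centred on the green pad within 24 mm along and 22 mm across and in line with it within 11 degrees; the grip of the pale blank's bar is within 20 mm of its start (y of bar_grip in the frame of jig above 0 m and x of blank_mid in the frame of jig between -0.069 and -0.021 m and y of blank_mid in the frame of jig between -0.022 and 0.022 m and z of blank_mid in the frame of jig between 0.028 and 0.04 m and angle between blank_mid's own z axis and vertical below 0.1 rad and angle between the x axis of blank_mid and the x axis of jig, either way round below 0.2 rad and distance of other_bar_grip from where it was at the start of the episode below 0.02 m); the robot touches nothing.
It fails at once if the walnut blank is raised more than 40 mm off its jig instead of slid (z of blank_mid in the frame of jig above 0.074 m).
It fails at once if the bar over the pale blank is lifted (its grip moves more than 20 mm) (distance of other_bar_grip from where it was at the start of the episode above 0.02 m).
It also fails if it takes over 50 s, if anything falls off the work surface, if the arm or the gripper's body presses on something with over 40 N, if the wrist force passes 120 N, or if a joint passes its speed limit or range.

## Robot

A 6-joint arm with a two-finger parallel gripper is mounted at the origin on the work surface. World frame = base frame: x ahead of the robot, y to its left, z up, the work surface at z = 0. Lengths are in mm, angles in rad, forces in N, time in s.
With the tool pointing down it reaches from about 350 to 975 mm from the base axis. Payload 7.1 kg.
Tool frame: the origin (TCP) lies at the very end of the fingers, on their centre line; the grasp point (between the pads) lies 19 mm behind it; y points along the fingers, x is the direction in which the jaws open and shut, and the axes are right-handed (so a half turn about y gives the same grasp; the last joint's range is limited). The gripper opens to 88 mm and grips with 3 to 60 N. Pads are 20 mm wide; open, the fingers measure 115 mm over their backs; the gripper's body (75 mm by 178 mm) begins 61 mm behind the grasp point.
Start: joints at [1.305, 0.423, 1.63, -0, 1.089, -0.019], TCP at [152.657, 606.053, 222.675] pointing down, gripper open.
Joint ranges: [-3, 3], [-0.9, 2.11], [0.09, 2.58], [-1.31, 4.45], [0.11, 2.69], [-2.54, 2.54]. Speed limits (rad/s): [2.39, 2.39, 3.01, 3.14, 3.14, 3.14].

## Interface

Orientations are given as a rotation vector (axis times angle).
In Python, from workcell import ctrl gives the robot as it stands. The module is installed in compiled form; this text tells all that it offers.
- The arm moves only by the tool carry_out, never from a script. Its arguments are lists of equal length, an entry for each row: "delta_pos": the shift along the tool's x, y, z in cm, a list of three; "rotation": the turn, a rotation vector about the tool's x, y, z in rad, a list of three. In form: {"delta_pos": [[dx, dy, dz], ...], "rotation": [[wx, wy, wz], ...]}. A call has 1 to 12 rows; each row is the pose to reach, as a shift and turn from the pose commanded when the call began, along the tool's axes at that moment; what a row does not reach only later rows make up. A row lasts 1/12 s, in which the tool goes at most 41.7 mm and 7.16 degrees, less where a joint would pass 70% of its speed; a pose out of reach is approached as far as the arm can. A call with a gripper value outside its range is refused whole. "hand" is the closure in counts, from 0 (fully open) to 255 (shut), set as the call begins (left out, the last holds). The fingers move at their own pace and stop on an object; the grip force is fixed at half the most. Time passes only in rows, so rows that repeat a pose let the fingers close. It gives the time, the measured TCP pose, the force and the opening at its end, in the units of the state.
- ctrl.get_obs(): the state, without advancing time (a new reading comes with each control period).
- ctrl.get_image(name): name is "side" or "top" or "wrist"; returns the picture (384x512x3 uint8, red, green, blue); there is no depth.
- ctrl.camera_info(name): a dict with "fov_y" (degrees; the focal length in pixels is half the picture's height over the tangent of half this angle, whatever the lens; pixels are square), "cx", "cy" (the principal point, pixels), "R" (3x3) and "t" (3): a world point X has camera coordinates R X + t; the wrist camera has in their place "T_tool_cam" (4x4, takes a point from camera to tool coordinates, whose origin is the TCP and whose axes are the tool frame's). Camera axes: x right, y down, z forward; pixel columns grow to the right and rows downward; lengths in mm; the calibration is good to about 2 mm. The wrist camera is an equidistant fisheye: a pixel r from the principal point sees the ray r / f radians off the axis. A picture is of the moment at which its call begins: read the wrist's pose just before it. camera_info takes no time and is no camera call.
- ctrl.close_job(): hands the job in, once; it reports no verdict.
The state is a dict: "t": time; "qpos": joint angles; "qvel": joint speeds; "joint_torque": joint torques, N m; "ee_pos": TCP position; "orientation": TCP orientation; "ft_force": force on the tool from outside, world axes, zero at the start; "moment": the same for the moment, N m; "width": finger opening in mm.
Only numpy, scipy, OpenCV 4.12 (cv2) and the standard library are available. Lean on these libraries where they do the work, as an engineer would, in place of code of your own. Each camera call takes 0.05 s, during which the arm holds its last target.

## Working session

There is one attempt and no reset: what is moved stays moved. The work goes in short steps, Python scripts to look and compute and a tool call to move; the robot and the scene stay as the last step left them, time stands still between calls to the robot, and variables do not carry over. Pictures are saved under pics/ and viewed, and the job is handed in when it is done.

Besides the shell and the picture viewer there is one more tool, called as name(argument=value, ...) on one line, values as JSON. carry_out: Moves the arm, as the interface text tells. Its arguments: {"type":"object","properties":{"delta_pos":{"type":"array","items":{"type":"array","items":{"type":"number"}}},"rotation":{"type":"array","items":{"type":"array","items":{"type":"number"}}},"hand":{"type":"number"}},"required":["delta_pos","rotation"]}

```bash
mkdir -p pics; python3 - <<'E'
from workcell import ctrl
import cv2
o=ctrl.get_obs(); print(o)
for n in("top","side","wrist"):
    im=ctrl.get_image(n); cv2.imwrite(f"pics/{n}0.png",im[:,:,::-1]); print(n,ctrl.camera_info(n))
E
```

```text
{'t': 0.0, 'qpos': array([ 1.30502691e+00,  4.23829817e-01,  1.63071822e+00,  1.02198121e-05,
        1.08860575e+00, -1.89838176e-02]), 'qvel': array([-0.00027586, -0.00104073,  0.00049761, -0.00155564,  0.00213467,
       -0.00070781]), 'joint_torque': array([ 1.09232482e-03, -5.44622219e+01, -2.73670453e+01,  6.45092083e-02,
        2.27317074e-02, -9.29332464e-05]), 'ee_pos': array([152.49099412, 605.51640887, 221.89750293]), 'orientation': array([-1.31684185, -1.02458968,  1.02668331]), 'ft_force': array([ 0.16117554, -0.25283216, -0.40128648]), 'moment': array([-0.04351638, -0.01227621, -0.04509881]), 'width': 87.95005272235736}
top {'fov_y': 50.74035437839557, 'cx': 251.6806888808709, 'cy': 192.87198385323455, 'R': array([[-0.01684609, -0.99953116,  0.02556678],
       [-0.99533569,  0.01433514, -0.09540107],
       [ 0.09498984, -0.02705466, -0.99511053]]), 't': array([-15.2351945 , 616.26135068, 856.83983795])}
side {'fov_y': 57.657609982389616, 'cx': 252.86546716724217, 'cy': 185.46718861348484, 'R': array([[-0.92505577, -0.37951053,  0.01560696],
       [-0.26140527,  0.6062883 , -0.75105378],
       [ 0.2755705 , -0.69884638, -0.66005654]]), 't': array([536.36663271, 220.97740238, 552.51767579])}
wrist {'fov_y': 65.70646984690485, 'cx': 252.64901205366377, 'cy': 190.02432454016196, 'T_tool_cam': array([[ 9.99999639e-01,  2.08350997e-04,  8.24234618e-04,
        -1.45684796e+00],
       [-7.42174704e-04, -2.58934658e-01,  9.65894555e-01,
        -1.63076163e+02],
       [ 4.14668002e-04, -9.65894818e-01, -2.58934410e-01,
         7.08865841e+01],
       [ 0.00000000e+00,  0.00000000e+00,  0.00000000e+00,
         1.00000000e+00]])}
```

View pics/top0.png

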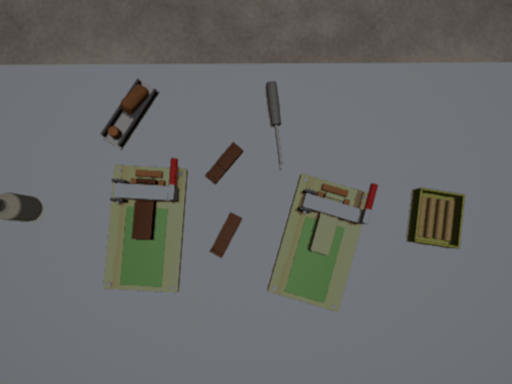

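View pics/side0.png

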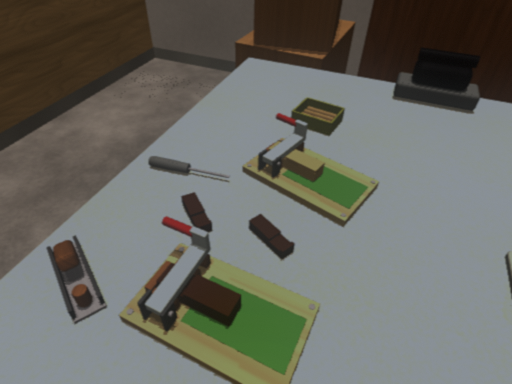

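View pics/wrist0.png

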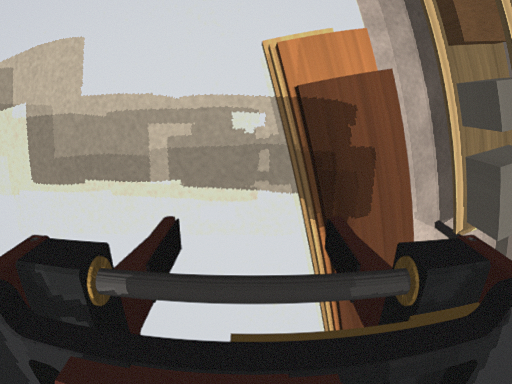

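The top view shows the dark blank in the left jig at (144,219). The pale blank is in the right jig at (323,233), and there are two smaller loose dark blanks at (224,163) and (226,235). I'll confirm this in an enlarged crop.

```bash
python3 - <<'E'
import cv2
a=cv2.imread("pics/top0.png"); cv2.imwrite("pics/c_top.png",cv2.resize(a[150:300,90:250],None,fx=4,fy=4,interpolation=cv2.INTER_CUBIC)[:600,:640])
b=cv2.imread("pics/side0.png"); cv2.imwrite("pics/c_side.png",cv2.resize(b[200:384,110:330],None,fx=3,fy=3,interpolation=cv2.INTER_CUBIC))
E
```

```text
(no output)
```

View pics/c_top.png

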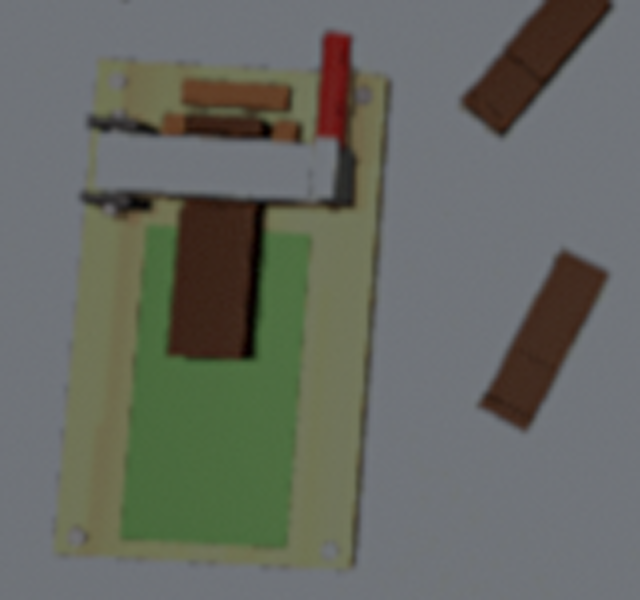

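View pics/c_side.png

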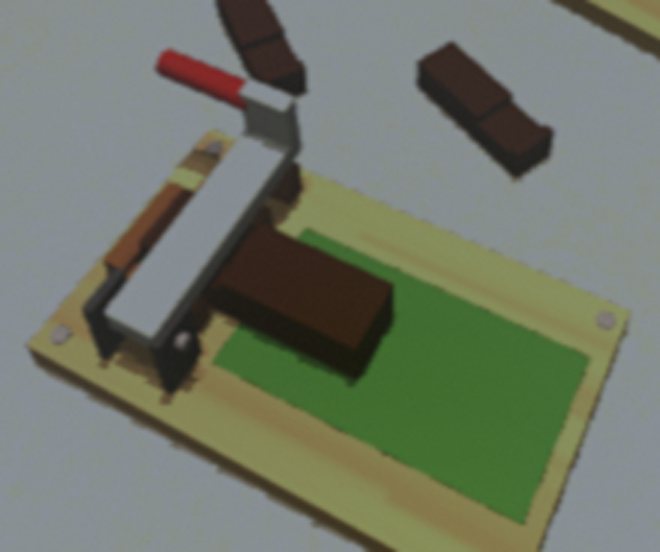

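The crops show the left jig holding the full-size dark walnut blank, with its bar down and the red handle at top px (173,172). The loose dark blanks are smaller and lie on the bench. Next I fit the jig pose.

```bash
cat > h.py <<'E'
import numpy as np, cv2
from workcell import ctrl
from scipy.optimize import least_squares
from scipy.spatial.transform import Rotation as Rn
def cam(n):
    c=ctrl.camera_info(n); f=192/np.tan(np.radians(c["fov_y"]/2)); return c,f
def proj(n,X):
    c,f=cam(n); p=np.atleast_2d(X)@c["R"].T+c["t"]; return np.c_[f*p[:,0]/p[:,2]+c["cx"],f*p[:,1]/p[:,2]+c["cy"]]
def w(P,j):  # jig->world
    x,y,a=j; P=np.atleast_2d(np.asarray(P,float)); c,s=np.cos(a),np.sin(a)
    return np.c_[x+c*P[:,0]-s*P[:,1],y+s*P[:,0]+c*P[:,1],P[:,2]]
def jf(X,j):
    x,y,a=j; d=np.asarray(X)-[x,y,0]; c,s=np.cos(a),np.sin(a); return np.array([c*d[0]+s*d[1],-s*d[0]+c*d[1],d[2]])
E
python3 - <<'E'
from h import *
def un(p,k,o): return (np.array(p,float)+.5)/k-.5+o
J=[(130,80),(130,-80),(-140,80),(-140,-80),(40,45),(40,-45),(-130,45),(-130,-45)]
T=un([(100,60),(387,77),(57,553),(353,566),(147,228),(310,236),(122,537),(287,547)],4,[90,150])
JS=[(40,-45),(-130,-45),(-130,45),(40,45),(-140,-80),(130,-80),(130,80)]
S=un([(307,230),(588,357),(525,522),(215,362),(629,314),(212,130),(30,347)],3,[110,200])
z=lambda L:np.array([(a,b,18) for a,b in L],float)
def res(j,which=3):
    r=[]
    if which&1:r.append(proj("top",w(z(J),j))-T)
    if which&2:r.append(proj("side",w(z(JS),j))-S)
    return np.vstack(r).ravel()
for k in(1,2,3):
    s=least_squares(res,[600,200,0],args=(k,)); print(k,s.x,np.degrees(s.x[2]),np.abs(s.fun).max(),s.fun.std())
j=s.x; np.save("j.npy",j)
print(np.round(s.fun.reshape(-1,2),1).tolist())
for n in("top","side"):
    im=cv2.imread(f"pics/{n}0.png"); im=cv2.resize(im,None,fx=2,fy=2)
    bx=35
    P=[(115,-65,82),(85,-65,82),(70,55,52)]+[(35+a,b,50) for a in(-65,) for b in(-20,20)]+[(-130,45,18),(-130,-45,18),(40,45,18)]
    for u in proj(n,w(P,j)): cv2.circle(im,tuple(int(v) for v in 2*u),3,(0,255,255),1)
    im=im[250:620,150:600] if n=="top" else im[350:768,150:700]
    cv2.imwrite(f"pics/f_{n}.png",im)
print(w([(115,-65,82)],j))
E
```

```text
1 [ 5.49607549e+02  2.07803891e+02 -7.02287939e-02] -4.023813492564398 0.9615694301342046 0.5180219842728708
2 [ 5.51656244e+02  2.10350791e+02 -7.21963260e-02] -4.136544777933162 1.4696818006777903 0.8533109917328031
3 [ 5.50904173e+02  2.09424674e+02 -7.03040144e-02] -4.028123306975024 2.026232050885028 0.8689055893431181
[[-1.3, -0.9], [-0.7, -1.0], [-1.4, -0.2], [-0.8, 0.4], [-0.5, -1.5], [-0.2, -1.2], [-0.9, -0.0], [-0.2, -0.4], [0.4, -1.0], [2.0, -0.4], [0.7, 0.6], [0.1, 0.2], [1.7, -2.0], [0.1, -1.0], [-0.3, -0.6]]
[[661.05408954 136.50694092  82.        ]]
```

View pics/f_top.png

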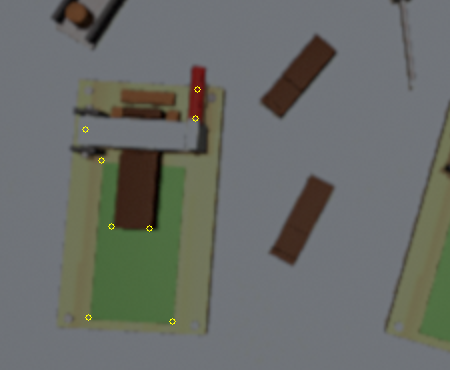

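View pics/f_side.png

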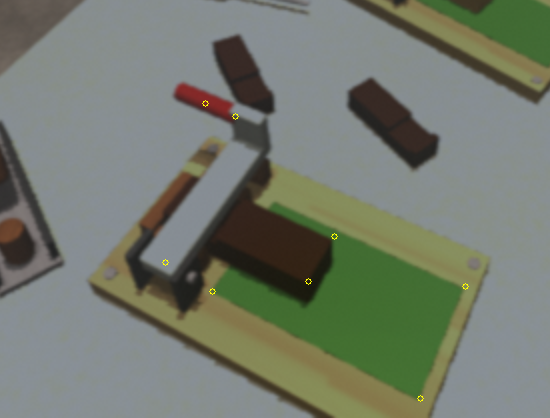

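```bash
cat >> h.py <<'E'
J=np.array([550.6,209.2,-0.071])
def tgt(Pjig,flip=0,yawoff=0.0):
    """TCP target with fingers down, tool x along +-jig y"""
    p=w([Pjig],J)[0]; a=J[2]+yawoff; s=-1 if flip else 1
    x=s*np.array([-np.sin(a),np.cos(a),0]); y=np.array([0,0,-1.]); z=np.cross(x,y)
    return p,Rn.from_matrix(np.c_[x,y,z])
def delta(p,R,base=None):
    if base is None:
        o=ctrl.get_obs(); p0,R0=o["ee_pos"],Rn.from_rotvec(o["orientation"])
    else: p0,R0=base
    return R0.inv().apply(p-p0)/10,(R0.inv()*R).as_rotvec()
def here():
    o=ctrl.get_obs(); R=Rn.from_rotvec(o["orientation"]); return jf(o["ee_pos"],J),R.as_matrix(),o
E
python3 - <<'E'
from h import *
np.set_printoptions(precision=3,suppress=True)
p,M,o=here(); print(M)
for fl in(0,1):
    t=tgt((115,-65,63+100),fl); print(fl,t[0],delta(*t))
print("obj", proj("top",[[600,500,0],[500,500,0]]))
E
```

```text
[[ 0.244 -0.    -0.97 ]
 [ 0.97  -0.001  0.244]
 [-0.001 -1.    -0.   ]]
0 [660.699 136.206 163.   ] (array([-33.1  ,   5.95 , -60.742]), array([-0.   , -0.176, -0.001]))
1 [660.699 136.206 163.   ] (array([-33.1  ,   5.95 , -60.742]), array([ 0.002,  2.966, -0.   ]))
obj [[ 15.524 204.667]
 [ 13.771 250.034]]
```

carry_out(delta_pos=[[-3, 0.5, -5], [-6, 1, -10], [-9, 1.5, -15], [-11.5, 2, -20], [-14, 2.5, -25], [-16.5, 3, -30], [-19, 3.5, -35], [-21.5, 4, -40], [-24.5, 4.5, -45], [-27.5, 5, -50], [-30.5, 5.5, -55], [-33.1, 5.9, -60.7]], rotation=[[0, -0.02, 0], [0, -0.04, 0], [0, -0.06, 0], [0, -0.08, 0], [0, -0.1, 0], [0, -0.12, 0], [0, -0.14, 0], [0, -0.16, 0], [0, -0.176, 0], [0, -0.176, 0], [0, -0.176, 0], [0, -0.176, 0]], hand=0)

```text
t: 1.15
ee_pos: [518.4, 265.2, 179.0]
orientation: [-1.242, -1.156, 1.157]
ft_force: [0.7, 2.4, -0.0]
width: 87.5
```

```bash
python3 - <<'E'
from h import *
np.set_printoptions(precision=3,suppress=True)
p,M,o=here(); print(o["t"],p,o["ee_pos"],o["qvel"]);print(M)
print(delta(*tgt((115,-65,163))))
E
```

```text
1.15 [-36.094  53.609 178.988] [518.4   265.234 178.988] [-0.809  0.277 -0.342  0.003  0.055 -0.806]
[[ 0.071 -0.    -0.997]
 [ 0.997 -0.     0.071]
 [-0.    -1.     0.   ]]
(array([-11.862,   1.595, -15.109]), array([-0.,  0., -0.]))
```

carry_out(delta_pos=[[-3, 0.4, -3.5], [-6, 0.8, -7], [-9, 1.2, -11], [-11, 1.5, -14], [-11, 1.5, -14], [-11, 1.5, -14]], rotation=[[0, 0, 0], [0, 0, 0], [0, 0, 0], [0, 0, 0], [0, 0, 0], [0, 0, 0]])

```text
t: 1.65
ee_pos: [651.2, 144.9, 163.5]
orientation: [-1.244, -1.154, 1.154]
ft_force: [-1.2, 0.1, 0.9]
width: 87.4
```

```bash
python3 - <<'E'
from h import *
np.set_printoptions(precision=3,suppress=True)
p,M,o=here(); print(o["t"],p,o["ee_pos"],o["qvel"]);print(M)
print(delta(*tgt((115,-65,163))))
im=ctrl.get_image("wrist"); cv2.imwrite("pics/w1.png",im[:,:,::-1])
im=ctrl.get_image("side"); cv2.imwrite("pics/s1.png",im[:,:,::-1])
E
```

```text
1.65 [104.885 -56.955 163.51 ] [651.18  144.948 163.51 ] [ 0.055 -0.033  0.06   0.017  0.005  0.031]
[[ 0.074  0.    -0.997]
 [ 0.997 -0.     0.074]
 [-0.    -1.    -0.   ]]
(array([-0.801,  0.051, -1.014]), array([ 0.   , -0.003, -0.   ]))
```

View pics/w1.png

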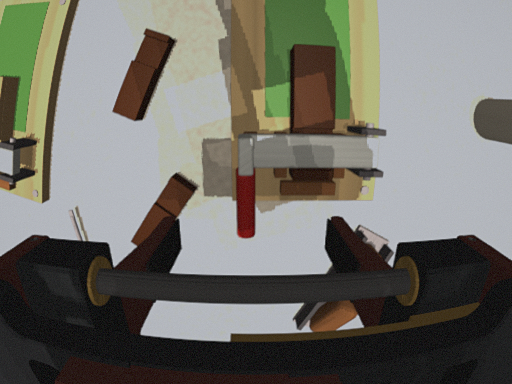

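View pics/s1.png

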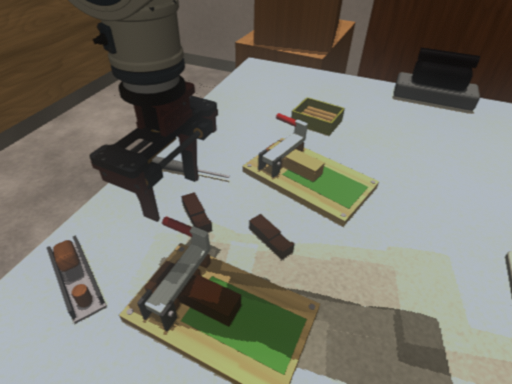

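The wrist view shows the red rod from (246,170) to (246,237), between the open fingers. I'll intersect that ray with z=82 to check the fit.

```bash
cat >> h.py <<'E'
def wray(u,v,ee,ori,z):
    c,f=cam("wrist"); d=np.array([u-c["cx"],v-c["cy"]]); r=np.hypot(*d); th=r/f
    k=np.array([*(np.sin(th)*d/r),np.cos(th)]); T=c["T_tool_cam"]; R=Rn.from_rotvec(ori).as_matrix()
    o=R@T[:3,3]+ee; k=R@T[:3,:3]@k; return o+k*(z-o[2])/k[2]
E
python3 - <<'E'
from h import *
np.set_printoptions(precision=1,suppress=True)
o=ctrl.get_obs()
for (u,v,z) in[(246,170,82),(246,205,82),(246,237,82),(292,45,50),(334,45,50),(231,200,18),(374,200,18),(263,117,18)]:
    print(u,v,jf(wray(u,v,o["ee_pos"],o["orientation"],z),J))
E
```

```text
246 170 [ 78.9 -61.3  82. ]
246 205 [109.7 -61.5  82. ]
246 237 [139.9 -61.7  82. ]
292 45 [-33.8 -19.3  50. ]
334 45 [-36.5  20.9  50. ]
231 200 [124.5 -79.3  18. ]
374 200 [125.3  83.9  18. ]
263 117 [ 35.6 -45.   18. ]
```

```bash
sed -i 's/^J=.*/J=np.array([549.8,209.0,-0.071])/' h.py; python3 - <<'E'
from h import *
np.set_printoptions(precision=3,suppress=True)
print(delta(*tgt((113,-63.5,65))))
E
```

```text
(array([-0.916,  9.867, -1.049]), array([-0.002, -0.001, -0.   ]))
```

carry_out(delta_pos=[[-0.6, 0.5, -0.7], [-0.9, 2, -1], [-0.9, 4, -1], [-0.9, 6, -1], [-0.9, 8, -1], [-0.9, 9.2, -1], [-0.9, 9.8, -1], [-0.9, 9.8, -1], [-0.9, 9.8, -1]], rotation=[[0, 0, 0], [0, 0, 0], [0, 0, 0], [0, 0, 0], [0, 0, 0], [0, 0, 0], [0, 0, 0], [0, 0, 0], [0, 0, 0]])

```text
t: 2.5
ee_pos: [658.6, 138.1, 66.4]
orientation: [-1.242, -1.157, 1.157]
ft_force: [-0.9, 0.3, 0.5]
width: 87.8
```

```bash
python3 - <<'E'
from h import *
np.set_printoptions(precision=3,suppress=True)
p,M,o=here(); print(o["t"],p,o["ft_force"])
im=ctrl.get_image("wrist"); cv2.imwrite("pics/w2.png",im[:,:,::-1])
E
```

```text
2.5 [113.602 -63.002  66.405] [-0.862  0.277  0.515]
```

View pics/w2.png

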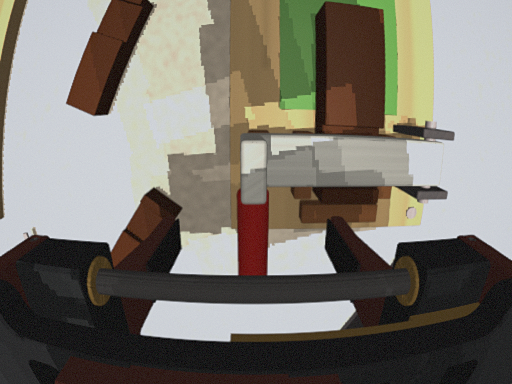

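The red rod is centred at column 253, so it lies about 1.4 mm off the tool centre and between the fingers. I'll shift slightly and close.

carry_out(delta_pos=[[-0.1, 0, 0], [-0.1, 0, 0], [-0.1, 0, 0], [-0.1, 0, 0], [-0.1, 0, 0], [-0.1, 0, 0], [-0.1, 0, 0], [-0.1, 0, 0], [-0.1, 0, 0], [-0.1, 0, 0]], rotation=[[0, 0, 0], [0, 0, 0], [0, 0, 0], [0, 0, 0], [0, 0, 0], [0, 0, 0], [0, 0, 0], [0, 0, 0], [0, 0, 0], [0, 0, 0]], hand=255)

```text
t: 3.38
ee_pos: [658.5, 136.7, 66.3]
orientation: [-1.242, -1.157, 1.157]
ft_force: [0.5, 0.0, -1.3]
width: 24.7
```

```bash
python3 - <<'E'
from h import *
np.set_printoptions(precision=2,suppress=True)
p,M,o=here(); print(o["t"],p,o["ft_force"],o["width"]); print(M)
# arc: offsets in tool cm: tool x=+jig y, tool y=-z
for th in range(0,100,8):
    a=np.radians(166-1.5-th); a0=np.radians(166-1.5)
    print(th, 12.37*(np.cos(a)-np.cos(a0)), -12.37*(np.sin(a)-np.sin(a0)))
E
```

```text
3.3833 [113.57 -64.36  66.27] [ 0.46  0.05 -1.25] 24.691415828942137
[[ 0.07 -0.   -1.  ]
 [ 1.   -0.    0.07]
 [-0.   -1.    0.  ]]
0 0.0 -0.0
8 0.5760755860466814 -1.6267872705172555
16 1.3729498731305456 -3.1575685334482486
24 2.375112609684568 -4.562548872747899
32 3.5630578379849482 -5.814381944253196
40 4.913663555430486 -6.888702241166296
48 6.40064175802233 -7.76459934092901
56 7.995050106459675 -8.425024902812645
64 9.6658552558528 -8.857124494478079
72 11.38053688448146 -9.052487788879542
80 13.105720664865835 -9.007312261713961
88 14.807827857088215 -8.722477203231218
96 16.453728880770225 -8.203526603849603
```

carry_out(delta_pos=[[0, 0, 0], [0, 0, 0], [0, 0, 0], [0, 0, 0], [0, 0, 0]], rotation=[[0, 0, 0], [0, 0, 0], [0, 0, 0], [0, 0, 0], [0, 0, 0]], hand=255)

```text
t: 3.8
ee_pos: [658.6, 137.9, 66.2]
orientation: [-1.241, -1.158, 1.156]
ft_force: [1.3, 4.1, -2.2]
width: 15.3
```

carry_out(delta_pos=[[0.26, -0.82, 0], [0.58, -1.63, 0], [0.95, -2.41, 0], [1.37, -3.16, 0], [1.85, -3.88, 0], [2.38, -4.56, 0], [2.95, -5.21, 0], [3.56, -5.81, 0], [4.22, -6.38, 0], [4.91, -6.89, 0], [4.91, -6.89, 0], [4.91, -6.89, 0]], rotation=[[0, 0, 0], [0, 0, 0], [0, 0, 0], [0, 0, 0], [0, 0, 0], [0, 0, 0], [0, 0, 0], [0, 0, 0], [0, 0, 0], [0, 0, 0], [0, 0, 0], [0, 0, 0]])

```text
t: 4.8
ee_pos: [662.2, 185.7, 137.4]
orientation: [-1.243, -1.157, 1.157]
ft_force: [-2.2, -4.1, 6.4]
width: 15.1
```

```bash
python3 - <<'E'
from h import *
np.set_printoptions(precision=2,suppress=True)
p,M,o=here(); print(o["t"],p,o["ft_force"],o["width"])
d=p+[0,-55,19-52]; print(d, np.hypot(d[1],d[2]), 166-np.degrees(np.arctan2(d[2],d[1])))
im=ctrl.get_image("side"); cv2.imwrite("pics/s3.png",im[:,:,::-1])
E
```

```text
4.8 [113.78 -15.24 137.38] [-2.22 -4.06  6.38] 15.08987057423131
[113.78 -70.24 104.38] 125.81492926695208 42.061374168269936
```

View pics/s3.png

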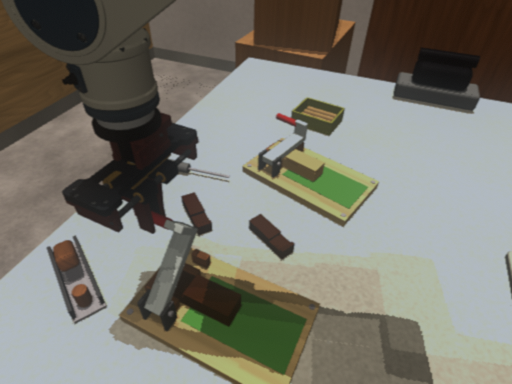

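The bar is at about 42°, the blank hasn't moved and forces are low. I'll continue to about 91°.

carry_out(delta_pos=[[0.92, -0.57, 0], [1.88, -1.06, 0], [2.88, -1.46, 0], [3.91, -1.78, 0], [4.97, -2.01, 0], [6.04, -2.14, 0], [7.12, -2.17, 0], [8.19, -2.12, 0], [9.26, -1.97, 0], [10.31, -1.72, 0], [10.31, -1.72, 0], [10.31, -1.72, 0]], rotation=[[0, 0, 0], [0, 0, 0], [0, 0, 0], [0, 0, 0], [0, 0, 0], [0, 0, 0], [0, 0, 0], [0, 0, 0], [0, 0, 0], [0, 0, 0], [0, 0, 0], [0, 0, 0]])

```text
t: 5.85
ee_pos: [670.6, 291.0, 153.3]
orientation: [-1.242, -1.161, 1.154]
ft_force: [4.2, 1.6, 2.9]
width: 15.3
```

```bash
python3 - <<'E'
from h import *
np.set_printoptions(precision=2,suppress=True)
p,M,o=here(); print(o["t"],p,o["ft_force"],o["width"])
d=p+[0,-55,19-52]; print(d, np.hypot(d[1],d[2]), 166-np.degrees(np.arctan2(d[2],d[1])))
E
```

```text
5.85 [114.67  90.34 153.27] [4.24 1.6  2.86] 15.329154990080044
[114.67  35.34 120.27] 125.35809623605871 92.37558699019961
```

carry_out(delta_pos=[[0, 0, 0], [0, 0, 0], [0, 0, 0], [0, 0, 0], [0, 0, 0], [0, 0, 0], [0, 0, 0], [0, -1, 0], [0, -3, 0], [0, -5, 0], [0, -7, 0], [0, -7, 0]], rotation=[[0, 0, 0], [0, 0, 0], [0, 0, 0], [0, 0, 0], [0, 0, 0], [0, 0, 0], [0, 0, 0], [0, 0, 0], [0, 0, 0], [0, 0, 0], [0, 0, 0], [0, 0, 0]], hand=0)

```text
t: 6.85
ee_pos: [671.6, 289.5, 228.2]
orientation: [-1.245, -1.163, 1.151]
ft_force: [-0.8, 1.1, 1.4]
width: 87.3
```

```bash
python3 - <<'E'
from h import *
np.set_printoptions(precision=3,suppress=True)
p,M,o=here(); print(o["t"],p,o["ft_force"],o["width"])
print(delta(*tgt((-16,0,223))))
for n in("wrist","side","top"):
    im=ctrl.get_image(n); cv2.imwrite(f"pics/{n}4.png",im[:,:,::-1])
E
```

```text
6.85 [115.821  88.958 228.183] [-0.756  1.09   1.401] 87.33667865340603
(array([-8.896,  0.395, 13.186]), array([0.007, 0.   , 0.004]))
```

View pics/wrist4.png

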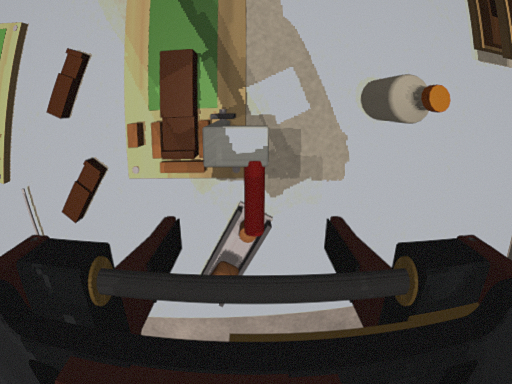

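View pics/side4.png

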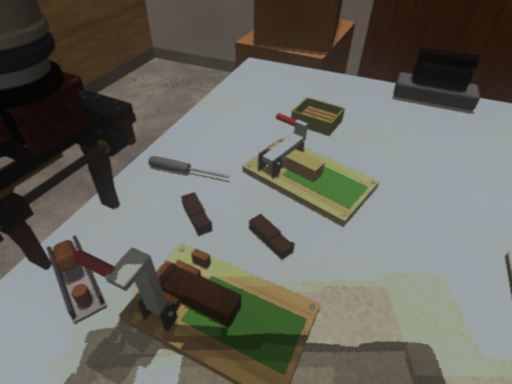

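The bar stands up alone, with its rod at wrist px (255,200) and side px (92,262). The walnut blank is still in place. I'll move above its front part.

carry_out(delta_pos=[[-1.5, 0, 2], [-4, 0, 5], [-6, 0, 8], [-8, 0, 11], [-8.9, 0.3, 13.2], [-8.9, 2, 13.2], [-8.9, 5, 13.2], [-8.9, 8, 13.2], [-8.9, 10, 13.2], [-8.9, 10, 13.2], [-8.9, 10, 13.2]], rotation=[[0, 0, 0], [0, 0, 0], [0.005, 0, 0.003], [0.005, 0, 0.003], [0.005, 0, 0.003], [0.005, 0, 0.003], [0.005, 0, 0.003], [0.005, 0, 0.003], [0.005, 0, 0.003], [0.005, 0, 0.003], [0.005, 0, 0.003]])

```text
t: 7.92
ee_pos: [529.9, 208.6, 120.8]
orientation: [-1.238, -1.148, 1.164]
ft_force: [0.4, 0.1, -0.2]
width: 88.2
```

```bash
python3 - <<'E'
from h import *
np.set_printoptions(precision=3,suppress=True)
p,M,o=here(); print(o["t"],p,o["ft_force"],o["width"]);print(M)
print(delta(*tgt((-16,0,24))))
for n in("wrist",):
    im=ctrl.get_image(n); cv2.imwrite(f"pics/{n}5.png",im[:,:,::-1])
E
```

```text
7.9167 [-19.783  -1.773 120.804] [ 0.44   0.117 -0.188] 88.22552476537214
[[ 0.071 -0.009 -0.997]
 [ 0.997 -0.004  0.071]
 [-0.005 -1.     0.009]]
(array([ 0.223,  9.676, -0.465]), array([-0.009,  0.   , -0.005]))
```

View pics/wrist5.png

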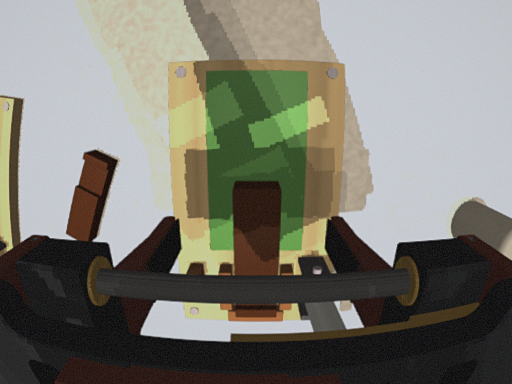

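```bash
python3 - <<'E'
from h import *
np.set_printoptions(precision=1,suppress=True)
o=ctrl.get_obs()
for (u,v,z) in[(233,183,50),(280,183,50),(233,225,50),(280,225,50),(206,71,18),(308,71,18),(168,63,18),(345,63,18),(211,249,18),(303,249,18)]:
    print(u,v,jf(wray(u,v,o["ee_pos"],o["orientation"],z),J))
E
```

```text
233 183 [-33.  -18.7  50. ]
280 183 [-33.1  19.6  50. ]
233 225 [  3.7 -19.4  50. ]
280 225 [ 3.6 20.6 50. ]
206 71 [-128.6  -44.5   18. ]
308 71 [-129.    46.7   18. ]
168 63 [-138.3  -80.    18. ]
345 63 [-138.9   81.6   18. ]
211 249 [ 42.4 -44.5  18. ]
303 249 [42.5 47.9 18. ]
```

carry_out(delta_pos=[[0.27, 2, -0.25], [0.27, 5, -0.25], [0.27, 7.5, -0.25], [0.27, 8.8, -0.25], [0.27, 9.5, -0.25], [0.27, 9.5, -0.25], [0.27, 9.5, -0.25]], rotation=[[-0.009, 0, -0.005], [-0.009, 0, -0.005], [-0.009, 0, -0.005], [-0.009, 0, -0.005], [-0.009, 0, -0.005], [-0.009, 0, -0.005], [-0.009, 0, -0.005]])

```text
t: 8.55
ee_pos: [534.4, 211.7, 28.4]
orientation: [-1.244, -1.162, 1.153]
ft_force: [-0.0, 0.6, -0.1]
width: 87.8
```

```bash
python3 - <<'E'
from h import *
np.set_printoptions(precision=3,suppress=True)
p,M,o=here(); print(o["t"],p,o["ft_force"],o["width"]);print(M)
for n in("wrist","side"):
    im=ctrl.get_image(n); cv2.imwrite(f"pics/{n}6.png",im[:,:,::-1])
E
```

```text
8.55 [-15.559   1.63   28.441] [-0.02   0.574 -0.117] 87.8161658423245
[[ 0.071  0.005 -0.997]
 [ 0.997  0.002  0.071]
 [ 0.003 -1.    -0.005]]
```

View pics/side6.png

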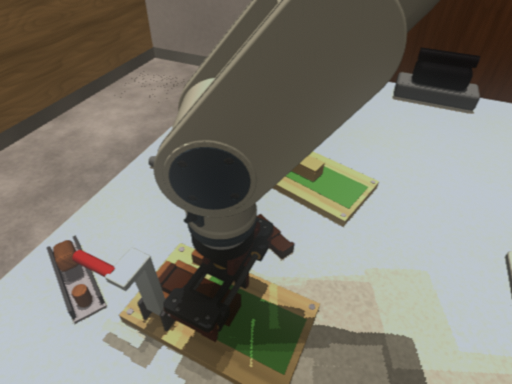

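View pics/wrist6.png

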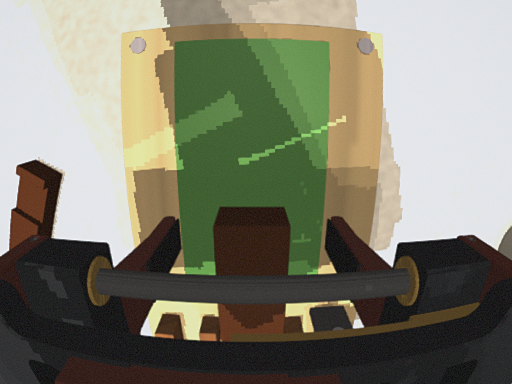

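The blank, with its top front edge at wrist px (215–290, 208), lies centred between the fingers. Closing.

carry_out(delta_pos=[[-0.1, 0.2, 0.1], [-0.1, 0.2, 0.1], [-0.1, 0.2, 0.1], [-0.1, 0.2, 0.1], [-0.1, 0.2, 0.1], [-0.1, 0.2, 0.1], [-0.1, 0.2, 0.1], [-0.1, 0.2, 0.1], [-0.1, 0.2, 0.1], [-0.1, 0.2, 0.1], [-0.1, 0.2, 0.1], [-0.1, 0.2, 0.1]], rotation=[[0, 0, 0], [0, 0, 0], [0, 0, 0], [0, 0, 0], [0, 0, 0], [0, 0, 0], [0, 0, 0], [0, 0, 0], [0, 0, 0], [0, 0, 0], [0, 0, 0], [0, 0, 0]], hand=255)

```text
t: 9.65
ee_pos: [532.5, 210.5, 25.4]
orientation: [-1.243, -1.161, 1.154]
ft_force: [-0.4, 0.7, 0.3]
width: 39.7
```

```bash
python3 - <<'E'
from h import *
np.set_printoptions(precision=3,suppress=True)
p,M,o=here(); print(o["t"],p,o["ft_force"],o["width"]);print(M)
print(delta(*tgt((p[0]-78,0.5,p[2]))))
E
```

```text
9.65 [-17.378   0.272  25.386] [-0.374  0.737  0.279] 39.668364255928346
[[ 0.071  0.004 -0.997]
 [ 0.997  0.002  0.071]
 [ 0.002 -1.    -0.004]]
(array([ 0.025, -0.031,  7.8  ]), array([0.004, 0.   , 0.002]))
```

carry_out(delta_pos=[[0, 0, 0.5], [0, 0, 1.3], [0, 0, 2.1], [0, -0.01, 2.9], [0, -0.01, 3.7], [0, -0.02, 4.5], [0, -0.02, 5.3], [0, -0.03, 6.1], [0, -0.03, 6.9], [0, -0.03, 7.5], [0, -0.03, 7.8], [0, -0.03, 7.8]], rotation=[[0, 0, 0], [0, 0, 0], [0, 0, 0], [0, 0, 0], [0, 0, 0], [0, 0, 0], [0, 0, 0], [0, 0, 0], [0, 0, 0], [0, 0, 0], [0, 0, 0], [0, 0, 0]])

```text
t: 10.65
ee_pos: [453.7, 216.0, 25.4]
orientation: [-1.243, -1.16, 1.155]
ft_force: [-1.0, 0.3, 0.3]
width: 40.0
```

```bash
python3 - <<'E'
from h import *
np.set_printoptions(precision=3,suppress=True)
p,M,o=here(); print(o["t"],p,o["ft_force"],o["width"])
im=ctrl.get_image("wrist"); cv2.imwrite("pics/w7.png",im[:,:,::-1])
E
```

```text
10.65 [-96.34    0.145  25.39 ] [-1.041  0.298  0.328] 40.0145318493506
```

View pics/w7.png

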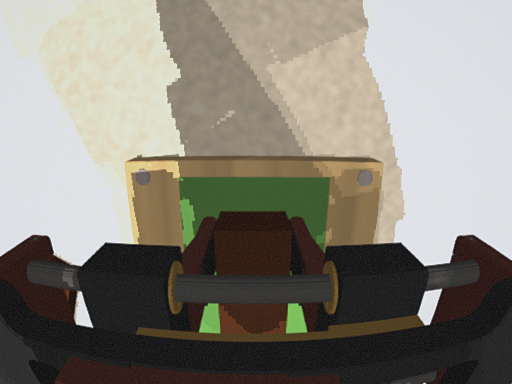

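The blank is held on the pad, with its front edge at row 212 and the pad's front edge at row 177. I'll release and lift straight up.

carry_out(delta_pos=[[0, 0, 0], [0, 0, 0], [0, 0, 0], [0, 0, 0], [0, 0, 0], [0, 0, 0], [0, -1, 0], [0, -3, 0], [0, -6, 0], [0, -9, 0], [0, -12, 0], [0, -15, 0]], rotation=[[0, 0, 0], [0, 0, 0], [0, 0, 0], [0, 0, 0], [0, 0, 0], [0, 0, 0], [0, 0, 0], [0, 0, 0], [0, 0, 0], [0, 0, 0], [0, 0, 0], [0, 0, 0]], hand=0)

```text
t: 11.7
ee_pos: [453.8, 215.6, 177.5]
orientation: [-1.244, -1.161, 1.153]
ft_force: [1.3, 0.9, 0.1]
width: 87.5
```

carry_out(delta_pos=[[0, -2, 0], [0, -4, 2], [0, -6, 4], [0, -6, 6], [0, -6, 6], [0, -6, 6], [0, -6, 6]], rotation=[[0, 0, 0], [0, 0, 0], [0, 0, 0], [0, 0, 0], [0, 0, 0], [0, 0, 0], [0, 0, 0]])

```text
t: 12.28
ee_pos: [394.5, 220.0, 235.4]
orientation: [-1.244, -1.162, 1.153]
ft_force: [0.3, -1.2, -0.3]
width: 87.5
```

```bash
python3 - <<'E'
from h import *
np.set_printoptions(precision=3,suppress=True)
p,M,o=here(); print(o["t"],p,o["ft_force"],o["width"])
for n in("wrist","side","top"):
    im=ctrl.get_image(n); cv2.imwrite(f"pics/{n}8.png",im[:,:,::-1])
E
```

```text
12.2833 [-155.697   -0.083  235.422] [ 0.279 -1.159 -0.278] 87.47531196896456
```

View pics/wrist8.png

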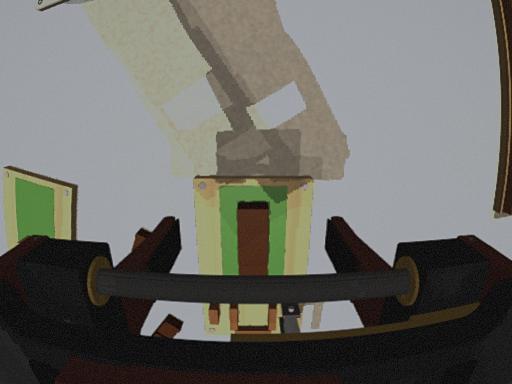

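View pics/side8.png

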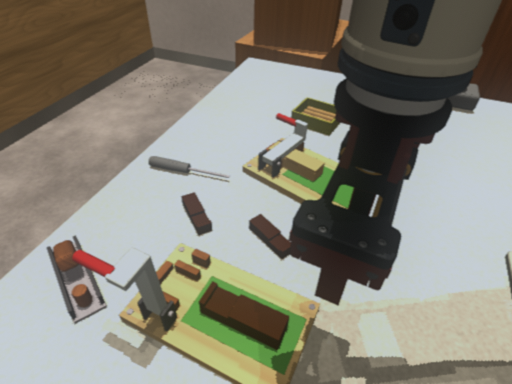

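View pics/top8.png

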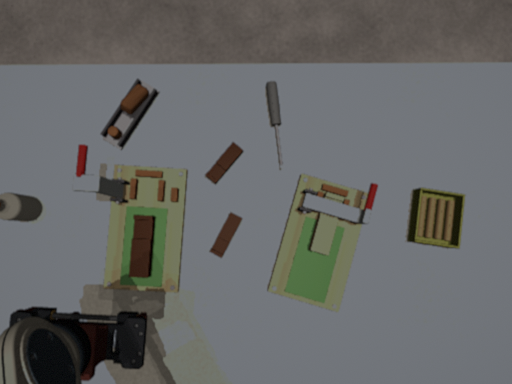

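The walnut blank lies on the green pad (top px (142,246), side px (243,314)). Its bar stands up, and the pale blank's bar looks unchanged at (333,205). Next I measure the final pose.

```bash
python3 - <<'E'
from h import *
np.set_printoptions(precision=1,suppress=True)
o=ctrl.get_obs()
for (u,v,z) in[(238,203,50),(270,203,50),(238,260,50),(270,260,50),(220,185,18),(288,185,18)]:
    print(u,v,jf(wray(u,v,o["ee_pos"],o["orientation"],z),J))
a=cv2.imread("pics/top8.png"); b=cv2.imread("pics/top0.png")
d=cv2.absdiff(a,b).max(2)[165:310,262:385]; print("other jig diff max/mean",d.max(),d.mean())
k=6; im=cv2.resize(a[205:295,95:195],None,fx=k,fy=k,interpolation=cv2.INTER_CUBIC)
for X in(-47,):
  for q in[(-65,-20),(-65,20),(65,-20),(65,20)]:
    u=proj("top",w([(X+q[0],q[1],50)],J))[0]; cv2.circle(im,(int((u[0]-95)*k),int((u[1]-205)*k)),4,(0,255,255),1)
cv2.imwrite("pics/f8.png",im)
E
```

```text
238 203 [-116.3  -19.1   50. ]
270 203 [-116.3   20.3   50. ]
238 260 [-37.  -20.4  50. ]
270 260 [-36.9  21.9  50. ]
220 185 [-131.   -44.2   18. ]
288 185 [-131.    45.8   18. ]
other jig diff max/mean 7 3.15856462012896
```

View pics/f8.png

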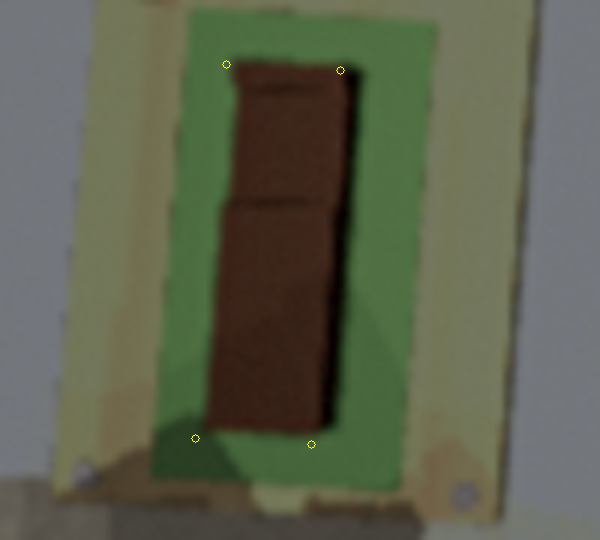

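Both views put the blank's centre at about jig x -45 to -50, y 0, in line with the pad and wholly on it. The other jig is unchanged, so I'm handing the job in.

```bash
python3 -c "
from workcell import ctrl
print(ctrl.close_job())"
```

```text
the job is handed in; nothing more can be done
None
```

The job is handed in, at about 12.4 s of the 50 s allowed. I lifted the walnut blank's bar by its red handle to about 92° and left it standing. Then I gripped the blank across its free front part, slid it about 79 mm along the board, and released it on the green pad.

**Last checks:**
- **Blank:** its centre is near jig x -47 to -51 mm, against a target of -45 ±24 mm. It is within about 1 mm of y 0, lies flat and in line with the pad, and is wholly on it. The wrist and top cameras disagreed by about 3 to 5 mm along x, well inside the tolerance.
- **Bars:** the walnut bar stands up by itself. The pale blank's jig and bar show no change between the first and last top pictures.
- **Robot:** the arm is clear of everything. The wrist force readings I took never went above about 8 N.

No check failed.

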